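Roll the mailing tube onto the scan strip

TASK

Roll the cardboard mailing tube across the dark mat by pushing on its top with the fingertips, so that it stops lying along the blue strip, wholly over the strip, with its end facing the label scanner; then take the hand away. Only touch the tube from above: do not push it from the side, and do not pick it up. Leave the parcel, the stapler and the mug where they are.

Things in the scene. Friction and masses are not known exactly. Their poses are not given: they have to be found in the camera images.
- mat: Fixed dark rubber mat, 320 (its x) x 460 (its y) x 3 mm thick; origin at the centre of its underside, on the desk; z up. A blue strip 120 mm wide with white edge lines runs the whole length along x, centred on the origin. A fixed white label scanner, 100 mm tall, up to 90 mm wide, stands at the strip's far end, x = +170 to +230 mm. The mat may be turned a little.
- tube: Loose rigid cardboard mailing tube, white end caps, diameter 80 mm, length 240 mm, 0.15 to 0.3 kg, lying beside the strip (either side), 110 to 160 mm off its middle line, nearly parallel. Origin at its centre, on its axis, 43 mm above the desk; top at 83 mm. Own x: long axis, away from the robot; y, z turn as it rolls. A fingertip pressed on top carries its centre half as far as the tip goes; it stays where it stops.
- tube_near (a point): Centre of the tube's end face nearest the robot, on the axis, 120 mm from its centre.
- tube_far (a point): Centre of the tube's end face nearest the scanner, on the axis, 120 mm from its centre.
- parcel: Bystander: loose small cardboard parcel with orange tape, 110 x 60 x 50 mm high, on the mat on the other side of the strip from the tube; origin at the centre of its underside.
- stapler: Bystander: loose red and black stapler, 140 x 36 x 51 mm high, on the desk just beyond the mat's +y edge; origin at the centre of its underside.
- mug: Bystander: loose blue mug, 80 mm across, 95 mm high, with a handle, on the desk just beyond the mat's -y edge; origin at the centre of its underside.

How it is judged (in metres and radians):
On the way:
1. the tube has rolled (turned about its long axis by more than 80 degrees) (angle between tube's own z axis and vertical above 1.4 rad).
At the end, for the whole second after the job is handed in: The tube lies at rest on the mat along the blue strip: both ends of its axis within 22 mm of the strip's middle line, so that it is wholly over the strip, its centre not more than about 50 mm along the strip from the mat's middle; parcel, stapler and mug not moved (12 mm) (y of tube_near in the frame of mat between -0.022 and 0.022 m and y of tube_far in the frame of mat between -0.022 and 0.022 m and x of tube in the frame of mat between -0.055 and 0.045 m and height (world z) of tube between 0.039 and 0.047 m and linear speed of tube below 0.01 m/s and distance of each of parcel, stapler, mug from where it was at the start of the episode below 0.012 m); the robot touches nothing.
It fails at once if the tube is lifted off the mat (10 mm) or stood on end (height (world z) of tube above 0.053 m).
It fails at once if the tube is pushed or gripped low on its side or end, not from above on its top (contact force between the fingers and tube above 1 N and height (world z) of the grasp point below 0.085 m).
It fails at once if the small parcel is disturbed (12 mm) (distance of parcel from where it was at the start of the episode above 0.012 m).
It fails at once if the stapler is disturbed (12 mm) (distance of stapler from where it was at the start of the episode above 0.012 m).
It fails at once if the mug is disturbed (12 mm) (distance of mug from where it was at the start of the episode above 0.012 m).
It also fails if it takes over 61 s, if anything falls off the work surface, if the arm or the gripper's body presses on something with over 40 N, if the wrist force passes 120 N, or if a joint passes its speed limit or range.

ROBOT

A 7-joint arm with a two-finger parallel gripper is mounted at the origin on the work surface. World frame = base frame: x ahead of the robot, y to its left, z up, the work surface at z = 0. Lengths are in m, angles in degrees, forces in N, time in s.
With the tool pointing down it reaches from about 0.35 to 0.775 m from the base axis. Payload 3.1 kg.
Tool frame: the origin (TCP) lies on the centre line of the jaws, within the pads' length; the fingertips stand 17 mm ahead of it and the grasp point (between the pads) lies 2 mm behind it (robot.tip_reach is the distance from the TCP to the fingertips, in m); z points along the fingers, y is the direction in which the jaws open and shut (so a half turn about z gives the same grasp; the last joint's range is limited). The gripper opens to 85 mm and grips with 20 to 120 N. Pads are 22 mm wide; open, the fingers measure 114 mm over their backs; the gripper's body (76 mm by 85 mm) begins 54 mm behind the grasp point. The pads swing forward as they close: fully open they stand 13 mm farther back than shut.
Start: joints at [-75.556, 17.813, 0.802, 86.603, -0.252, 75.585, -1.558], TCP at [0.159, 0.526, 0.248] pointing down, gripper open.
Joint ranges: [-154.91, 154.91], [-16.99, 109.72], [-72.82, 74.43], [7.12, 147.25], [-82.49, 262.49], [11.32, 116.49], [-174.64, 174.64]. Speed limits (degrees/s): [159.86, 159.86, 180, 180, 180, 180, 180].

INTERFACE

Orientations are given as [roll, pitch, yaw] about the fixed x, y, z axes, in that order (R = Rz(yaw) Ry(pitch) Rx(roll)).
In Python, from station import robot, fingers, vision, workorder, recognise gives the robot as it stands. Calls block until the motion is done:
- robot.move_to(position, orientation): joint-space move of the TCP to a pose.
- robot.line_to(position, orientation=None, velocity=0.15, f_stop=None): straight line of the TCP; orientation=None keeps the orientation; velocity is the mean speed in m/s. With f_stop (N) it stops when the force on the tool has changed by that much, and returns True; else False.
- robot.move_j(angles): joint-space move.
- fingers.gripper_to(opening, force=None): opening from 0.0 (shut) to 1.0 (fully open); force is the grip in N (None keeps the last); returns when the fingers have stopped.
- robot.pause(seconds).
- robot.inverse_kinematics(position, orientation): joint angles nearest the present ones, or None.
- vision.grab_frame(name): name is "scene" or "top"; returns the picture (420x560x3 uint8, red, green, blue); there is no depth.
- vision.calibration(name): a dict with "mtx" (3x3 intrinsics, pixels), "k1" (the pictures are not rectified: a ray, as slopes to the right and down, at radius r is drawn at 1 + k1 r^2 times it, then the intrinsics apply), "extrinsics" (4x4, takes a point from world to camera coordinates). Camera axes: x right, y up, looking along -z (the intrinsics and any distortion apply to the point x, -y, -z); pixel columns grow to the right and rows downward; lengths in m; the calibration is good to about 2 mm. A picture is of the moment at which its call begins. calibration takes no time and is no camera call.
A pose or a line that the arm cannot do raises robot.PlanningError and nothing moves.
- workorder.close_job(): hands the job in, once; it reports no verdict.
Trained networks look in the newest picture that a camera, given by its name, has taken for a name from the list of things; names that differ only in an ending like _2 or _b are one class to them, and where a whole thing is asked for, a point or a joint stands for the part that bears it (a point fixed in the world has none). Each returns a list of dicts, best first, with "p" (0 to 1); they miss things now and then, are a little off and sometimes report something else, mostly with a low value. They report only what shows in the picture. A call takes as long as a camera call.
- recognise(label, camera): "rect" ([centre column, centre row, width, height] in pixels, round what is visible of it).
Readings, each from a call of its own:
- robot.current_time_s(): time.
- robot.current_joint_positions(): joint angles.
- robot.current_dq(): joint speeds.
- robot.current_joint_torque(): joint torques, N m.
- robot.current_tool_pos(): TCP position.
- robot.current_eef_rot(): TCP orientation.
- robot.current_contact_force(): force on the tool from outside, world axes, zero at the start.
- robot.current_torque(): the same for the moment, N m.
- robot.current_finger_gap(): opening from 0.0 (shut) to 1.0 (fully open).
Only numpy, scipy, OpenCV 4.12 (cv2) and the standard library are available. Lean on these libraries where they do the work, as an engineer would, in place of code of your own. Each camera call takes 0.05 s, during which the arm holds its last target. There are 200 camera calls.

## Working session

There is one attempt and no reset: what is moved stays moved. The work goes in short steps, each a Python script; the robot and the scene stay as the last script left them, time stands still between calls to the robot, and variables do not carry over. Pictures are saved under pics/ and viewed, about 8 in all and at most 12, crops included, and the job is handed in when it is done.

```bash
mkdir -p pics
cat > h.py <<'E'
import numpy as np, cv2
from station import robot, fingers, vision, workorder, recognise
def ray(cam,px):
    c=vision.calibration(cam); K=np.array(c["mtx"]);E=np.array(c["extrinsics"])
    d=np.linalg.inv(K)@[px[0],px[1],1]; s=d[:2]; u=s.copy()
    for _ in range(20): u=s/(1+c["k1"]*(u@u))
    R=E[:3,:3];o=-R.T@E[:3,3]
    return o,R.T@np.array([u[0],-u[1],-1])
def onz(cam,px,z):
    o,d=ray(cam,px); return o+d*(z-o[2])/d[2]
def proj(cam,P):
    c=vision.calibration(cam);E=np.array(c["extrinsics"])
    p=E[:3,:3]@np.array(P)+E[:3,3]; s=np.array([p[0],-p[1]])/-p[2]
    s=s*(1+c["k1"]*(s@s)); K=np.array(c["mtx"]); return (K@[s[0],s[1],1])[:2]
def save(cam,name):
    f=vision.grab_frame(cam); cv2.imwrite(f"pics/{name}.png",cv2.cvtColor(f,cv2.COLOR_RGB2BGR)); return f
E
python3 - <<'E'
from h import *
np.set_printoptions(precision=4,suppress=True)
for c in("top","scene"):
    save(c,c+"0"); o,d=ray(c,(280,210)); print(c,o,d)
    for n in("tube","tube_near","tube_far","mat","parcel","stapler","mug"):
        print(n,[(np.round(r["rect"],1).tolist(),round(r["p"],2)) for r in recognise(n,c)[:2]])
print(robot.current_eef_rot(),robot.current_time_s(),robot.current_tool_pos())
E
```

```text
top [0.4368 0.0246 1.0315] [ 0.1148  0.0032 -0.9934]
tube [([325.6, 212.3, 49.9, 108.6], 0.9)]
tube_near [([327.4, 212.3, 52.5, 107.8], 0.9), ([275.2, 190.6, 206.1, 186.8], 0.63)]
tube_far [([327.9, 212.2, 49.2, 111.0], 0.81), ([225.0, 180.8, 36.4, 50.9], 0.15)]
mat [([275.3, 190.6, 209.2, 185.5], 0.82)]
parcel [([226.2, 179.9, 39.5, 50.1], 0.83)]
stapler [([155.5, 190.6, 25.4, 60.2], 0.96)]
mug [([416.6, 220.2, 56.3, 38.0], 0.66)]
scene [1.0584 0.4168 0.7361] [-0.5203 -0.4628 -0.7183]
tube [([264.0, 200.2, 106.8, 83.5], 0.97)]
tube_near [([263.6, 201.4, 103.8, 82.4], 0.56)]
tube_far [([262.3, 198.4, 106.6, 82.0], 0.78)]
mat [([213.1, 158.1, 34.1, 48.8], 0.59), ([301.6, 265.4, 247.0, 204.7], 0.56)]
parcel [([327.8, 278.2, 61.8, 58.4], 0.59)]
stapler [([408.6, 320.6, 51.8, 64.1], 0.73)]
mug [([213.1, 158.2, 35.9, 51.7], 0.84)]
[179.9935  -0.0016 163.1695] 0.8 [0.1592 0.5265 0.2483]
```

View pics/top0.png

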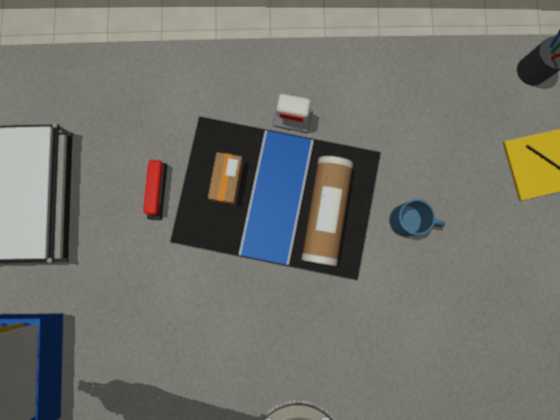

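View pics/scene0.png

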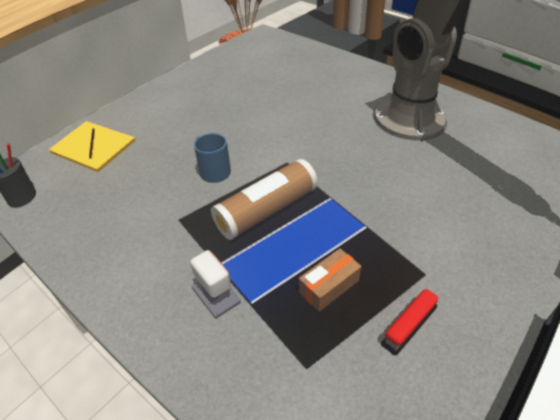

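The top view shows the blue strip at about (277,197) and the tube on its −y side, from near end (320,262) to far end (336,160). The parcel is at (226,178), with the stapler left of the mat, the mug right of it and the scanner at (293,108). The scene view agrees with this layout.

```bash
cat >> h.py <<'E'
from scipy.optimize import minimize
def strip(f):
    hsv=cv2.cvtColor(f,cv2.COLOR_RGB2HSV)
    m=cv2.inRange(hsv,(105,150,90),(125,255,255))
    n,l,st,c=cv2.connectedComponentsWithStats(m)
    cand=[i for i in range(1,n) if 225<c[i][0]<330 and 120<c[i][1]<280]
    i=max(cand,key=lambda i:st[i,4]); ys,xs=np.where(l==i)
    P=np.array([onz("top",(x,y),.003)[:2] for x,y in zip(xs,ys)],np.float32)
    return cv2.minAreaRect(P),cv2.boxPoints(cv2.minAreaRect(P))
def cyl(p):
    x,y,a=p; t=np.linspace(0,2*np.pi,40); out=[]
    for s in(-.12,.12):
        for q in t:
            dy=.04*np.cos(q); out.append([x+s*np.cos(a)-dy*np.sin(a),y+s*np.sin(a)+dy*np.cos(a),.043+.04*np.sin(q)])
    return out
def tubefit(f,cam,p0,show=None):
    h=cv2.convexHull(np.array([proj(cam,q) for q in cyl(p0)],np.float32).round().astype(int))
    roi=np.zeros(f.shape[:2],np.uint8); cv2.fillConvexPoly(roi,h,255); roi=cv2.dilate(roi,np.ones((17,17)))
    hsv=cv2.cvtColor(f,cv2.COLOR_RGB2HSV)
    m=((hsv[...,2]>75)&~((hsv[...,0]>100)&(hsv[...,0]<130)&(hsv[...,1]>90))&(roi>0)).astype(np.uint8)*255
    m=cv2.morphologyEx(m,cv2.MORPH_OPEN,np.ones((5,5)))
    n,l,st,_=cv2.connectedComponentsWithStats(m); m=(l==1+np.argmax(st[1:,4])).astype(np.uint8)
    def cost(p):
        h=cv2.convexHull(np.array([proj(cam,q) for q in cyl(p)],np.float32))
        k=np.zeros(m.shape,np.uint8); cv2.fillConvexPoly(k,np.round(h*16).astype(np.int32),1,cv2.LINE_8,4)
        return float((k!=m).sum())
    s=np.array([.015,.015,.06]); 
    r=minimize(cost,p0,method="Nelder-Mead",options=dict(initial_simplex=[p0]+[np.array(p0)+s*e for e in np.eye(3)],xatol=1e-4,fatol=.5))
    return r.x,r.fun,int(m.sum())
def matxy(M,p): # M=(cx,cy,a)
    d=np.array(p[:2])-M[:2]; c,s=np.cos(M[2]),np.sin(M[2]); return np.array([c*d[0]+s*d[1],-s*d[0]+c*d[1]])
E
python3 - <<'E'
from h import *
np.set_printoptions(precision=4,suppress=True)
rd=lambda n:cv2.cvtColor(cv2.imread(f"pics/{n}0.png"),cv2.COLOR_BGR2RGB)
f=rd("top"); R,B=strip(f); print("strip",R,B)
for px in [(199,117),(380,152),(358,279),(171,242)]: print("corner",onz("top",px,.003))
n=onz("top",(320,262),.05);fa=onz("top",(336,160),.05); p0=[(n[0]+fa[0])/2,(n[1]+fa[1])/2,np.arctan2(fa[1]-n[1],fa[0]-n[0])]
print(p0)
for c in("top","scene"): print(c,tubefit(rd(c),c,p0))
for nm,px,z in(("parcel",(226,180),.05),("mug",(412,218),.095),("stapler",(155,190),.05)): print(nm,onz("top",px,z))
E
```

```text
Traceback (most recent call last):
  File "h.py", line 24, in strip
    P=np.array([onz("top",(x,y),.003)[:2] for x,y in zip(xs,ys)],np.float32)
                ~~~^^^^^^^^^^^^^^^^^^
  File "h.py", line 10, in onz
    o,d=ray(cam,px); return o+d*(z-o[2])/d[2]
        ~~~^^^^^^^^
  File "h.py", line 4, in ray
    c=vision.calibration(cam); K=np.array(c["mtx"]);E=np.array(c["extrinsics"])
ValueError: time passes only in moves, steps and waits
```

```bash
sed -i 's/c=vision.calibration(cam);/c=CAL[cam];/; s/^def ray/CAL={k:vision.calibration(k) for k in("top","scene")}\ndef ray/' h.py
cat > m.py <<'E'
from h import *
np.set_printoptions(precision=4,suppress=True)
rd=lambda n:cv2.cvtColor(cv2.imread(f"pics/{n}0.png"),cv2.COLOR_BGR2RGB)
f=rd("top"); R,B=strip(f); print("strip",R,B)
for px in [(199,117),(380,152),(358,279),(171,242)]: print("corner",onz("top",px,.003))
n=onz("top",(320,262),.05);fa=onz("top",(336,160),.05); p0=[(n[0]+fa[0])/2,(n[1]+fa[1])/2,np.arctan2(fa[1]-n[1],fa[0]-n[0])]
print(p0)
for c in("top","scene"): print(c,tubefit(rd(c),c,p0))
for nm,px,z in(("parcel",(226,180),.05),("mug",(412,218),.095),("stapler",(155,190),.05)): print(nm,onz("top",px,z))
E
python3 m.py
```

```text
strip ((0.5899574160575867, 0.03655675798654556), (0.1068621426820755, 0.3129807710647583), 77.37728118896484) [[ 0.4256  0.0186]
 [ 0.731  -0.0498]
 [ 0.7543  0.0545]
 [ 0.4489  0.1229]]
corner [0.7922 0.2243 0.003 ]
corner [ 0.6941 -0.221   0.003 ]
corner [ 0.3865 -0.1544  0.003 ]
corner [0.4837 0.2913 0.003 ]
[np.float64(0.5471323337398575), np.float64(-0.08332977631297994), np.float64(-0.18697010527613114)]
top (array([ 0.5468, -0.0806, -0.1868]), np.float64(195.0), 3665)
scene (array([ 0.5429, -0.0833, -0.1924]), np.float64(1471.0), 5336)
parcel [0.6231 0.152  0.05  ]
mug [ 0.5212 -0.2629  0.095 ]
stapler [0.603  0.3173 0.05  ]
```

```bash
cat >> h.py <<'E'
MAT=np.array([.590,.0365,-.2164])
def stroke(c,a,L,lead=.010,f=5.,v=.08,up=.02,verbose=True):
    n=np.array([-np.sin(a),np.cos(a)]); s=np.array(c[:2])-n*lead; e=s+n*L
    ori=[180,0,np.degrees(a)+90]
    robot.line_to([*s,.125],ori,velocity=.2)
    hit=robot.line_to([*s,.092],velocity=.03,f_stop=f)
    z=robot.current_tool_pos()[2]; F1=robot.current_contact_force()
    if not hit: print("no contact",z); 
    e=np.array([*e,z])
    robot.line_to(e,velocity=v); F2=robot.current_contact_force()
    robot.line_to([e[0],e[1],.125],velocity=.08)
    if verbose: print("z",round(z,4),"F",np.round(F1,1),np.round(F2,1),"t",robot.current_time_s())
def look(p0):
    f=vision.grab_frame("top"); r=tubefit(f,"top",p0); p=r[0]; u=np.array([np.cos(p[2]),np.sin(p[2])])*.12
    print("tube",p,r[1:],"mat",matxy(MAT,p),"near",matxy(MAT,p[:2]-u),"far",matxy(MAT,p[:2]+u)); return p,f
E
python3 - <<'E'
from h import *
np.set_printoptions(precision=4,suppress=True)
p=np.array([.5455,-.0815,-.189]); yaw=np.degrees(p[2])+90
print(robot.tip_reach)
fingers.gripper_to(.5); print(robot.tip_reach)
robot.move_to([p[0],p[1],.2],[180,0,yaw])
print(robot.current_time_s(),robot.current_contact_force(),robot.current_joint_positions())
stroke(p,p[2],.036)
c=p[:2]+.018*np.array([-np.sin(p[2]),np.cos(p[2])])
print("pred",c); save("scene","s1"); save("top","t1"); print(look([*c,p[2]])[0])
E
```

```text
0.017
0.017
3.85 [-0.3229  0.254  -0.3854] [-31.0667  26.4425  53.1467  92.2629 -21.9965  72.4458  15.2925]
z 0.098 F [-0.5 -0.4  5.2] [-0.9  0.3  5.1] t 6.3167
pred [ 0.5489 -0.0638]
tube [ 0.5509 -0.0649 -0.2084] (np.float64(2485.0), 6291) mat [-0.0164 -0.1074] near [-0.1364 -0.1083] far [ 0.1036 -0.1064]
[ 0.5509 -0.0649 -0.2084]
```

```bash
python3 -c "
import cv2,numpy as np
a=cv2.imread('pics/t1.png')[100:310,130:450];b=cv2.imread('pics/s1.png')[100:310,130:450]
cv2.imwrite('pics/c1.png',cv2.resize(np.hstack([a,b]),(800,262)))"
```

```text
(no output)
```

View pics/c1.png

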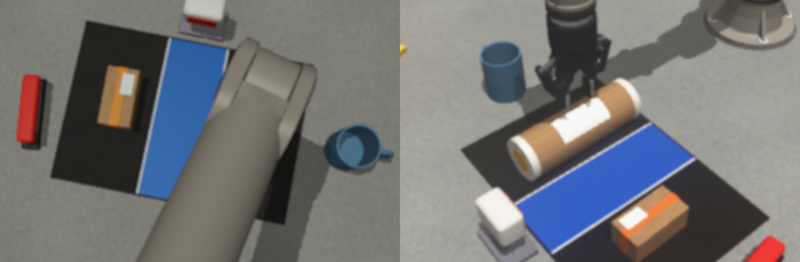

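The first stroke worked, with a steady 5 N and the tube rolling. The arm hides the tube in the top view, so I'll make four more strokes and then back off to measure.

```bash
python3 - <<'E'
from h import *
np.set_printoptions(precision=4,suppress=True)
a=-.189; n=np.array([-np.sin(a),np.cos(a)]); c=np.array([.5455,-.0815])+.018*n
for _ in range(4):
    stroke(c,a,.040); c=c+.020*n
q=robot.current_joint_positions(); q[0]+=0
robot.line_to([*c,.22],velocity=.2)
robot.move_to([.42,-.32,.3],[180,0,np.degrees(a)+90])
print("pred",c); p,f=look([*c,a]); save("top","t2"); g=save("scene","s2"); print(tubefit(g,"scene",p)[:2])
print(robot.current_time_s())
E
python3 -c "
import cv2,numpy as np
a=cv2.imread('pics/t2.png')[100:310,130:450];b=cv2.imread('pics/s2.png')[100:310,130:450]
cv2.imwrite('pics/c2.png',cv2.resize(np.hstack([a,b]),(800,262)))"
```

```text
z 0.0979 F [-1.6  0.2  5. ] [-1.7 -0.9  5.2] t 8.7083
z 0.0978 F [-1.4 -0.1  4.6] [-1.2  1.   5.8] t 10.95
z 0.0977 F [-0.8  0.4  4.4] [-1.6  0.2  5.5] t 13.1917
z 0.0977 F [-1.3  0.1  5.7] [-2.6  0.5  5.9] t 15.4417
pred [0.5639 0.0148]
tube [ 0.5666  0.0176 -0.1894] (np.float64(169.0), 3623) mat [-0.0188 -0.0235] near [-0.1388 -0.0267] far [ 0.1011 -0.0203]
(array([ 0.5623,  0.0181, -0.1934]), np.float64(666.0))
17.6083
```

View pics/c2.png

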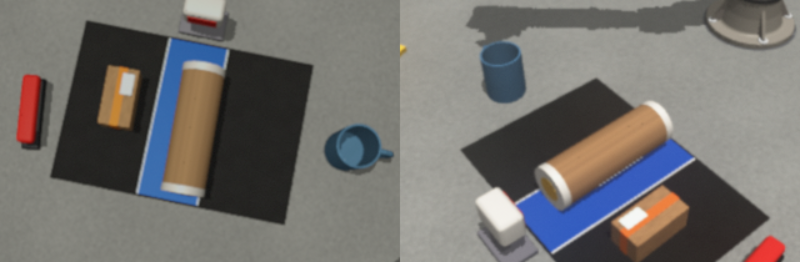

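The picture shows the tube on the −y half of the strip, nearly parallel to it and 23 mm off the middle line. Nothing else has moved. Two short strokes should finish it.

```bash
python3 - <<'E'
from h import *
np.set_printoptions(precision=4,suppress=True)
a=-.191; n=np.array([-np.sin(a),np.cos(a)]); c=np.array([.565,.0178])
robot.move_to([*c,.2],[180,0,np.degrees(a)+90])
for _ in range(2):
    stroke(c,a,.0235,lead=.006); c=c+.01175*n
robot.line_to([*c,.22],velocity=.2)
robot.move_to([.42,-.32,.3],[180,0,np.degrees(a)+90])
print("pred",c); p,f=look([*c,a]); save("top","t3"); g=save("scene","s3"); print(tubefit(g,"scene",p)[:2])
print(robot.current_time_s())
for n in("parcel","stapler","mug"): print(n,[np.round(r["rect"],1).tolist() for r in recognise(n,"top")[:1]])
E
python3 -c "
import cv2,numpy as np
a=cv2.imread('pics/t3.png')[100:310,130:450];b=cv2.imread('pics/s3.png')[100:310,130:450]
cv2.imwrite('pics/c3.png',cv2.resize(np.hstack([a,b]),(800,262)))"
```

```text
z 0.0982 F [-1.5  0.5  5.1] [-2.1 -0.3  3.6] t 21.3167
z 0.0982 F [-0.9  0.2  5.4] [-1.7  0.3  4.5] t 23.3333
pred [0.5695 0.0409]
tube [ 0.5704  0.042  -0.1907] (np.float64(166.0), 3606) mat [-0.0203  0.0012] near [-0.1402 -0.0019] far [0.0997 0.0043]
(array([ 0.5679,  0.0417, -0.1923]), np.float64(733.0))
25.5833
parcel []
stapler [[155.3, 190.4, 25.3, 61.1]]
mug [[416.9, 220.4, 58.5, 36.1]]
```

View pics/c3.png

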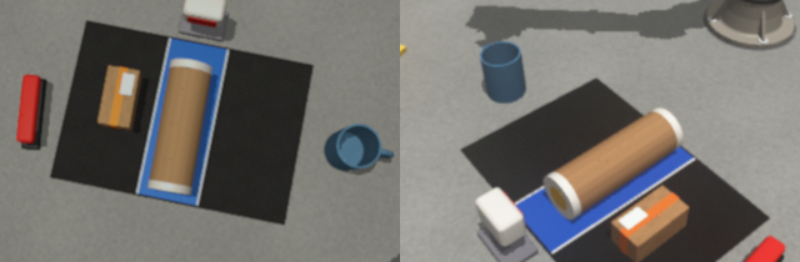

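The tube now lies along the middle of the strip facing the scanner. The other objects are where they were and the hand is clear.

```bash
python3 -c "
from station import workorder; workorder.close_job()"
```

```text
the job is handed in; nothing more can be done
```

The tube now lies along the blue strip with its end facing the scanner, and the job is handed in; no verdict was reported. I rolled it there with seven short strokes on its top, fingertips half open and about 5 N down. The contact height stayed steady, with the grasp point about 0.1 m above the desk. The arm was then taken clear, at about 26 s.

**Tube position:** The last top-camera fit puts the near end 2 mm and the far end 4 mm off the strip's middle line (limit 22 mm). Its centre is about 20 mm towards the robot from the mat's middle. The scene camera agreed on the position to about 3 mm, although its outline fit was poorer. Over the whole job the tube rolled about 124 mm, roughly 178 degrees.

**Other objects:** The networks' boxes for the stapler and mug shifted by less than 1 pixel. The network missed the parcel in the last top picture, but it shows by eye in the same place as before.

**Discarded reading:** The top-camera fit after the first stroke was unusable because the arm hid the tube, so I ignored it.

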